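Load the sanding kit tray

TASK

Lay out the sanding kit in the wooden tray: the cork block flat in the middle of the tray with its long side along the tray, the small brown abrasive roll standing halfway between the cork block and the red marker, and the yellow wax tin upright, centred on top of the cork block. Only when those three are in place, stand the tall oil bottle, which goes in last, halfway between the cork block and the blue marker, in line with the rest along the middle of the tray. Leave the freshly oiled dark wooden dish where it is.

Things in the scene. Friction and masses are not known exactly. Their poses are not given: they have to be found in the camera images.
- tray: Fixed shallow open plywood kit tray with darker rim, 166 x 376 mm outside, 150 x 360 mm inside, no dividers. Floor 6 mm thick (its top is 6 mm above the table), rim 8 mm thick, its top 14 mm above the table. Origin: centre of the underside, on the table. Its y axis runs along its length, its x axis across it; z up. Its place and yaw vary (yaw within 0.22 rad of the long side lying along world y).
- red_marker: Red painted block fixed on the tray floor near one end, 50 mm across the tray, 30 mm along it, 30 mm high. Origin: centre of its underside, on the tray's middle line 170 mm from the tray's centre. Which end is red varies.
- blue_marker: Blue painted block like the red one, at the other end of the tray, its origin also 170 mm from the tray's centre.
- block: Loose tan cork sanding block, 54 mm (its x) by 72 mm (its y, the long side) by 34 mm high, 60 g. Origin: centre of the underside; lies flat with z up. Grasp it across the 54 mm. It goes in the tray's centre, its y along the tray's y (either way round).
- roll: Loose small dark red-brown roll of abrasive paper standing on end with a pale card core and a hole 38 mm wide through it; outer diameter 60 mm, height 50 mm, 120 g. Larger rolls of the same paper at the edges of the table are not part of the job. Origin: centre of the underside, z along its axis, up.
- tin: Loose round closed tin of wax, yellow with a dark band, diameter 48 mm, height 26 mm, 80 g. Origin: centre of the underside, z up.
- bottle: Loose amber glass oil bottle with white label and black cap: body diameter 46 mm up to 76 mm height, then a shoulder to 88 mm and a cap 29 mm in diameter; 102 mm high in all, 180 g, upright. Origin: centre of the underside, z up. It can be gripped round the upper part of the body (60 to 70 mm up), which leaves room for the cap under the gripper.
- dish: Loose small dark brown turned wooden dish, 52 mm wide at the foot, 72 mm at the rim, 30 mm high. Freshly oiled: leave it alone. Origin: centre of the underside. The four kit things, this dish and a white glue pot with a green cap (54 mm wide, 85 mm high; not part of the job) start on the table (undersides at height 0), shuffled among six places about 150 mm apart: four in a row along world y between robot and tray, and one beyond each end of the tray.
Mind the look-alikes: they are no part of the job. Leave any pink or purple look-alike of the roll alone.

How it is judged:
On the way, in this order (a step that is already met when the one before it is completed fails the run):
1. cork block, abrasive roll and wax tin are in their places (horizontal distance between block and tray below 0.015 m and angle between the y axis of block and the y axis of tray, either way round below 0.2 rad and z of block in the frame of tray between 0.003 and 0.01 m and angle between each of block, roll, tin's own z axis and vertical below 0.1 rad and z of roll in the frame of tray between 0.003 and 0.01 m and x of roll in the frame of tray between -0.015 and 0.015 m and horizontal distance between roll and red_marker between 0.062 and 0.098 m and horizontal distance between tin and block below 0.012 m and z of tin in the frame of block between 0.03 and 0.038 m), for 0.2 s.
2. the oil bottle stands between the cork block and the blue marker (z of bottle in the frame of tray between 0.003 and 0.01 m and angle between bottle's own z axis and vertical below 0.1 rad and x of bottle in the frame of tray between -0.015 and 0.015 m and horizontal distance between bottle and blue_marker between 0.062 and 0.098 m), for 0.2 s.
At the end, for the whole second after the job is handed in: Block flat on the tray floor, within 15 mm of its centre, long side within 0.2 rad of the tray's; roll and bottle on the floor within 15 mm of the middle line, 62-98 mm from the red and blue marker centres; tin on the block within 12 mm of its centre; all upright within 0.1 rad, at rest (all of step 1 and all of step 2 and linear speed of each of block, roll, tin, bottle below 0.02 m/s); the robot touches nothing.
It fails at once if the oiled dish is shifted by more than 10 mm or tipped (distance of dish from where it was at the start of the episode above 0.01 m or angle between dish's own z axis and vertical above 0.15 rad).
It also fails if it takes over 104 s, if anything falls off the work surface, if the arm or the gripper's body presses on something with over 40 N, if the wrist force passes 120 N, or if a joint passes its speed limit or range.

ROBOT

A 6-joint arm with a two-finger parallel gripper is mounted at the origin on the work surface. World frame = base frame: x ahead of the robot, y to its left, z up, the work surface at z = 0. Lengths are in m, angles in rad, forces in N, time in s.
With the tool pointing down it reaches from about 0.375 to 0.925 m from the base axis. Payload 5.7 kg.
Tool frame: the origin (TCP) lies between the finger pads; the fingertips stand 25 mm ahead of it and the grasp point (between the pads) lies 6 mm ahead of it; x points along the fingers, z is the direction in which the jaws open and shut, and the axes are right-handed (so a half turn about x gives the same grasp; the last joint's range is limited). The gripper opens to 88 mm and grips with 3 to 60 N. Pads are 20 mm wide; open, the fingers measure 115 mm over their backs; the gripper's body (75 mm by 178 mm) begins 61 mm behind the grasp point.
Start: joints at [-1.345, 0.359, 1.51, -0, 1.272, -0.115], TCP at [0.201, -0.565, 0.226] pointing down, gripper open.
Joint ranges: [-2.97, 2.97], [-1.01, 2.36], [0.21, 2.38], [-0.96, 4.11], [0.2, 2.71], [-2.98, 2.98]. Speed limits (rad/s): [2.39, 2.39, 3.14, 3.14, 3.14, 3.14].

INTERFACE

Orientations are given as [roll, pitch, yaw] about the fixed x, y, z axes, in that order (R = Rz(yaw) Ry(pitch) Rx(roll)).
In Python, from workcell import env, vision, nets gives the robot as it stands.
- The arm moves only by the tool servo_tool, never from a script. Its argument "commands" is a list of rows, each a list of 7 numbers: the turn, a rotation vector about the world's x, y, z in rad, then the shift along the world's x, y, z in mm, then the closure, from 0 (fully open) to 1 (shut). A call has 1 to 5 rows; each row is the pose to reach, as a shift and turn from the pose commanded when the call began; what a row does not reach only later rows make up. A row lasts 1/8 s, in which the tool goes at most 62.5 mm and 10.7 degrees, less where a joint would pass 70% of its speed; a pose out of reach is approached as far as the arm can. A call with a gripper value outside its range is refused whole. The fingers move at their own pace and stop on an object; the grip force is fixed at half the most. Time passes only in rows, so rows that repeat a pose let the fingers close. It gives the time, the measured TCP pose, the force and the opening at its end, in the units of the state.
- env.read_state(): the state, without advancing time (a new reading comes with each control period).
- vision.snapshot(name): name is "side" or "top" or "wrist"; returns a dict with "image" (480x640x3 uint8, red, green, blue), "z_map" (480x640 float32, m along the optical axis (not along the pixel's ray), 0 where there is no reading), "camera_matrix" (3x3 intrinsics, pixels), "R" (3x3) and "t" (3): a world point X has camera coordinates R X + t. Camera axes: x right, y down, z forward; pixel columns grow to the right and rows downward; lengths in m; the calibration is good to about 2 mm. A picture is of the moment at which its call begins.
- env.hand_in(): hands the job in, once; it reports no verdict.
Trained networks look in a picture, given as the dict that the camera call returned (one of the last four; its "shot" number tells which), for a name from the list of things; names that differ only in an ending like _2 or _b are one class to them, and where a whole thing is asked for, a point or a joint stands for the part that bears it (a point fixed in the world has none). Each returns a list of dicts, best first, with "p" (0 to 1); they miss things now and then, are a little off and sometimes report something else, mostly with a low value. They report only what shows in the picture. A call takes as long as a camera call. They do not tell look-alikes from the thing itself.
- nets.look_for(picture, label): "rect" ([left, top, width, height] in pixels, round what is visible of it).
The state is a dict: "time": time; "q": joint angles; "qd": joint speeds; "joint_torque": joint torques, N m; "ee_pos": TCP position; "tool_rot": TCP orientation; "wrist_force": force on the tool from outside, world axes, zero at the start; "moment": the same for the moment, N m; "opening": finger opening in m.
Only numpy, scipy, OpenCV 4.12 (cv2) and the standard library are available. Lean on these libraries where they do the work, as an engineer would, in place of code of your own. Each camera call takes 0.05 s, during which the arm holds its last target. There are 200 camera calls.

## Working session

There is one attempt and no reset: what is moved stays moved. The work goes in short steps, Python scripts to look and compute and a tool call to move; the robot and the scene stay as the last step left them, time stands still between calls to the robot, and variables do not carry over. Pictures are saved under pics/ and viewed, about 12 in all and at most 16, crops included, and the job is handed in when it is done.

Besides the shell and the picture viewer there is one more tool, called after "Request:" in YAML: its name, and indented under it one key for each argument. servo_tool: Moves the arm, as the interface text tells. Its arguments: {"type":"object","properties":{"commands":{"type":"array","items":{"type":"array","items":{"type":"number"}}}},"required":["commands"]}

```bash
ls; mkdir -p pics; python3 - <<'E'
from workcell import env, vision, nets
import cv2,numpy as np
s=env.read_state();print(s['time'],s['ee_pos'],s['tool_rot'],s['opening'])
for n in("top","side"):
    p=vision.snapshot(n);cv2.imwrite(f"pics/{n}1.png",p["image"][:,:,::-1]);np.savez(f"pics/{n}1.npz",**{k:p[k] for k in("image","z_map","camera_matrix","R","t")})
    for l in("tray","red_marker","blue_marker","block","roll","tin","bottle","dish"):
        print(n,l,[(d["rect"],round(d["p"],2)) for d in nets.look_for(p,l)][:3])
E
```

```text
pics
0.0 [ 0.20038098 -0.5648336   0.22512112] [3.02243935 1.56898206 1.79242521] 0.08784107201258246
top tray [([229.6, 119.9, 175.7, 97.7], 0.59)]
top red_marker [([228.5, 165.9, 20.9, 24.2], 0.87)]
top blue_marker [([384.0, 143.2, 18.3, 25.8], 0.63)]
top block [([463.9, 211.2, 38.3, 32.7], 0.73)]
top roll [([129.4, 268.6, 35.4, 25.6], 0.81), ([153.7, 307.6, 37.3, 29.9], 0.75), ([335.2, 254.8, 33.1, 34.6], 0.7)]
top tin [([394.0, 262.6, 24.0, 25.8], 0.84)]
top bottle [([115.2, 207.2, 35.9, 23.7], 0.79)]
top dish [([332.9, 256.6, 36.7, 33.9], 0.77)]
side tray [([206.2, 180.4, 95.8, 126.0], 0.94)]
side red_marker [([234.8, 281.8, 27.1, 21.0], 0.57)]
side blue_marker [([257.7, 175.9, 19.7, 15.7], 0.64)]
side block [([332.9, 134.5, 18.6, 29.7], 0.93)]
side roll [([336.7, 318.2, 36.4, 45.6], 0.92), ([390.3, 354.8, 37.8, 45.8], 0.83), ([331.6, 372.7, 34.8, 54.8], 0.82)]
side tin [([364.3, 181.2, 21.6, 21.3], 0.55)]
side bottle [([254.2, 366.0, 32.9, 55.2], 0.97)]
side dish [([351.7, 207.5, 34.7, 30.9], 0.75), ([205.7, 182.9, 97.3, 125.0], 0.47)]
```

View pics/top1.png

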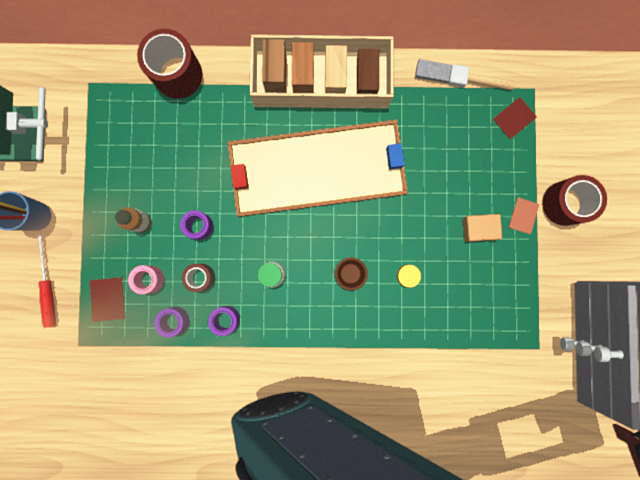

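View pics/side1.png

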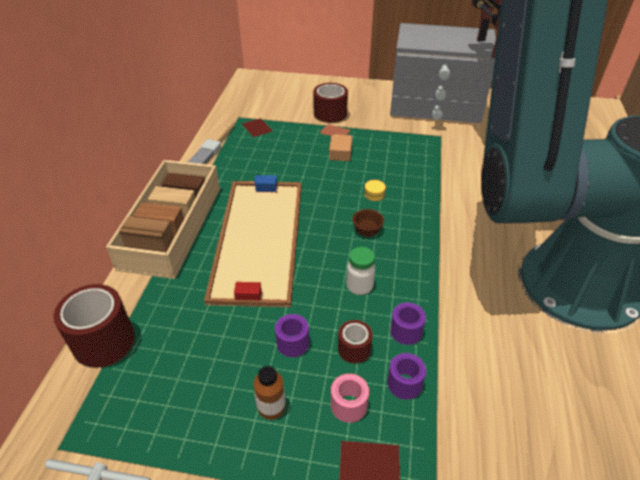

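The views agree: the robot is at the bottom of the top view, with +y to the left. In the top image the true roll is at (197,278), ringed by purple and pink look-alikes. The bottle is at (130,218), block (483,228), tin (409,276), dish (350,274), glue pot (271,275), red marker (239,177) and blue marker (396,155). Next I'll measure from depth.

```bash
cat >h.py <<'E'
import cv2,numpy as np
def cloud(p):
    z=p["z_map"];K=p["camera_matrix"];v,u=np.indices(z.shape)
    c=np.stack([(u-K[0,2])/K[0,0]*z,(v-K[1,2])/K[1,1]*z,z],-1)
    w=(c-p["t"])@p["R"]
    w[z==0]=np.nan
    return w
def top(w,c,r,zlo,zhi):
    """world points near centre c (xy) between heights"""
    m=(np.hypot(w[...,0]-c[0],w[...,1]-c[1])<r)&(w[...,2]>zlo)&(w[...,2]<zhi)
    return w[m],m
def circ(P):
    (c,r)=cv2.minEnclosingCircle(P[:,:2].astype(np.float32)*1000);return np.round(c,1),round(r,1)
def rect(P):
    (c,s,a)=cv2.minAreaRect(P[:,:2].astype(np.float32)*1000);return np.round(c,1),np.round(s,1),round(a,1)
E
python3 - <<'E'
from h import *
p=dict(np.load("pics/top1.npz"));w=cloud(p);K=p["camera_matrix"]
print("cam",-p["R"].T@p["t"],"mat z",np.nanmedian(w[240:260,240:320,2]))
hsv=cv2.cvtColor(p["image"],cv2.COLOR_RGB2HSV)
for n,(u,v),r,lo,hi in [("roll",(197,277),.045,.042,.06),("tin",(409,276),.045,.018,.04),("bottle_cap",(126,216),.05,.094,.115),("bottle",(126,216),.06,.03,.08),("dish",(350,274),.055,.02,.04),("glue",(271,275),.05,.06,.1),("block",(483,228),.065,.026,.045),("red",(239,177),.04,.022,.04),("blue",(396,155),.04,.022,.04),("purple",(196,224),.05,.04,.06),("pink",(145,280),.05,.04,.06),("pA",(170,322),.05,.04,.06),("pB",(222,320),.05,.04,.06)]:
    P,m=top(w,w[v,u],r,lo,hi)
    if len(P)<4:print(n,"few",w[v,u]);continue
    print(n,len(P),"z",np.round(np.median(P[:,2]),3),"mean",np.round(P[:,:2].mean(0)*1000,1),circ(P),rect(P))
# tray : pale floor+rim
P,m=top(w,w[168,318],.215,.003,.05)
m&=(np.indices(m.shape)[0]>112)
cv2.imwrite("pics/m.png",m*255.);P=w[m];print("tray",len(P),rect(P))
E
```

```text
cam [ 0.45046481 -0.00739371  1.0144976 ] mat z 0.0008674672136411278
roll 416 z 0.05 mean [428.3 238.1] (array([428.9, 238.8]), 30.3) (array([428.1, 238.3]), array([58.1, 59.2]), 0.7)
tin 400 z 0.026 mean [ 435.8 -209. ] (array([ 435.8, -209.6]), 23.9) (array([ 435.9, -208.7]), array([46.9, 45.8]), 0.9)
bottle_cap 185 z 0.102 mean [547.9 372.6] (array([547.9, 373.4]), 14.8) (array([548. , 373.5]), array([27.9, 28. ]), 63.9)
bottle 288 z 0.063 mean [544.3 359.3] (array([547.6, 372.6]), 23.5) (array([547.2, 370.1]), array([42.1, 45.7]), 70.4)
dish 413 z 0.029 mean [439.  -85.9] (array([439.7, -85. ]), 35.2) (array([439.2, -85. ]), array([67.9, 70.3]), 0.3)
glue 465 z 0.085 mean [436.9  82.2] (array([437.1,  82.5]), 24.3) (array([437.1,  83. ]), array([46.5, 47.3]), 27.1)
block 862 z 0.034 mean [ 540.5 -367.4] (array([ 540.9, -369.1]), 43.2) (array([ 541. , -368.5]), array([54.1, 72.4]), 4.1)
red 343 z 0.036 mean [644.9 156.1] (array([645.7, 157. ]), 27.9) (array([646.1, 157. ]), array([51.2, 30.2]), 8.1)
blue 357 z 0.036 mean [ 693. -178.] (array([ 694.9, -177.7]), 28.4) (array([ 694.5, -179.2]), array([51. , 30.9]), 8.9)
purple 429 z 0.05 mean [539.4 244.3] (array([539.5, 244.7]), 29.9) (array([539.6, 244.5]), array([57.2, 59. ]), 1.8)
pink 463 z 0.05 mean [423.4 347.9] (array([423.2, 348.8]), 30.0) (array([422.9, 348.7]), array([58. , 59.4]), 0.6)
pA 464 z 0.05 mean [335.4 291.6] (array([335.2, 292.7]), 30.2) (array([335.2, 292.1]), array([59.1, 57.5]), 86.6)
pB 439 z 0.05 mean [339.2 182. ] (array([338.6, 182.5]), 30.0) (array([338.8, 182. ]), array([57.4, 59.6]), 90.0)
tray 14032 (array([626.6, -13.5]), array([337.7, 426.5]), 0.5)[ WARN:0@0.227] global loadsave.cpp:1063 imwrite_ Unsupported depth image for selected encoder is fallbacked to CV_8U.
```

```bash
python3 - <<'E'
from scipy.spatial.transform import Rotation as R
import numpy as np
from workcell import env
r=R.from_euler('xyz',env.read_state()['tool_rot']).as_matrix();print(r.round(3)); z=r[:,2];print("jaw angle",np.arctan2(z[1],z[0]))
E
```

```text
[[-0.     0.942  0.334]
 [ 0.     0.334 -0.942]
 [-1.    -0.    -0.   ]]
jaw angle -1.2299600774389405
```

Request:
servo_tool:
  commands:
    - [0,0,0.16,42,24,0,0]
    - [0,0,0.32,85,49,-10,0]
    - [0,0,0.49,128,74,-25,0]
    - [0,0,0.65,170,98,-40,0]
    - [0,0,0.81,213,123,-60,0]

```text
time: 1.52
ee_pos: [0.4151, -0.4421, 0.166]
tool_rot: [-0.584, 1.569, -0.999]
wrist_force: [0.4, -0.9, -0.2]
opening: 0.0879
```

Request:
servo_tool:
  commands:
    - [0,0,0.16,43,24,-15,0]
    - [0,0,0.33,85,49,-30,0]
    - [0,0,0.49,128,74,-65,0]
    - [0,0,0.49,128,74,-65,0]

```text
time: 2.02
ee_pos: [0.5426, -0.3651, 0.098]
tool_rot: [2.219, 1.566, 2.294]
wrist_force: [-0.5, 0.3, -0.3]
opening: 0.0879
```

```bash
python3 - <<'E'
from h import *
from workcell import env,vision
p=vision.snapshot("wrist");cv2.imwrite("pics/w1.png",p["image"][:,:,::-1]);w=cloud(p)
s=env.read_state();print(s['time'],s['ee_pos'],s['tool_rot'],s['q'])
P,m=top(w,(.541,-.3685),.07,.027,.045);print(len(P));print(rect(P) if len(P)>3 else 0)
E
```

```text
2.075 [ 0.54171198 -0.36678359  0.09938545] [2.46212602 1.56773609 2.53395257] [-7.00528464e-01  5.61031540e-01  1.51022741e+00 -3.22991870e-04
  1.07338077e+00 -7.72200465e-01]
7118
(array([ 542.6, -372.3]), array([54.1, 71.8]), 4.0)
```

Request:
servo_tool:
  commands:
    - [0,0,0,1,-2,-35,0]
    - [0,0,0,1,-2,-60,0]
    - [0,0,0,1,-2,-70,0]
    - [0,0,0,1,-2,-70,0.2]
    - [0,0,0,1,-2,-70,1]

```text
time: 2.7
ee_pos: [0.543, -0.3715, 0.0324]
tool_rot: [-0.838, 1.569, -0.768]
wrist_force: [0.1, -0.5, 0.7]
opening: 0.0712
```

Request:
servo_tool:
  commands:
    - [0,0,0,0,0,0,1]
    - [0,0,0,0,0,0,1]
    - [0,0,0,0,0,0,1]
    - [0,0,0,0,0,30,1]
    - [0,0,0,0,0,70,1]

```text
time: 3.32
ee_pos: [0.5415, -0.3695, 0.1003]
tool_rot: [2.362, 1.567, 2.432]
wrist_force: [0.2, -0.6, -0.2]
opening: 0.0535
```

Request:
servo_tool:
  commands:
    - [0,0,0.01,10,28,10,1]
    - [0,0,0.02,26,73,10,1]
    - [0,0,0.03,42,118,10,1]
    - [0,0,0.04,58,163,10,1]
    - [0,0,0.05,74,208,10,1]

```text
time: 3.95
ee_pos: [0.6167, -0.1609, 0.1107]
tool_rot: [2.694, 1.57, 2.814]
wrist_force: [-0.3, -0.6, -0.0]
opening: 0.0538
```

Request:
servo_tool:
  commands:
    - [0,0,0.01,16,45,0,1]
    - [0,0,0.02,32,90,-10,1]
    - [0,0,0.022,46,130,-25,1]
    - [0,0,0.022,54,152,-40,1]
    - [0,0,0.022,54,152,-40,1]

```text
time: 4.58
ee_pos: [0.6695, -0.0091, 0.069]
tool_rot: [2.936, 1.567, 3.08]
wrist_force: [-1.2, -0.4, -0.9]
opening: 0.0538
```

```bash
cat >look.py <<'E'
from h import *
from workcell import env,vision
import sys
from scipy.spatial.transform import Rotation as R
def shot(n,f):
    p=vision.snapshot(n);cv2.imwrite(f"pics/{f}.png",p["image"][:,:,::-1]);return p,cloud(p)
def st():
    s=env.read_state();z=R.from_euler('xyz',s['tool_rot']).as_matrix();print(round(s['time'],2),"tcp",np.round(s['ee_pos']*1000,1),"jaw",round(float(np.arctan2(z[1,2],z[0,2])),3),"tilt",z[:,0].round(3))
E
python3 - <<'E'
from look import *
p,w=shot("wrist","w2");st();p,w=shot("top","t2")
E
```

```text
4.62 tcp [669.7 -10.5  69.9] jaw 0.143 tilt [-0.002 -0.    -1.   ]
```

View pics/w2.png

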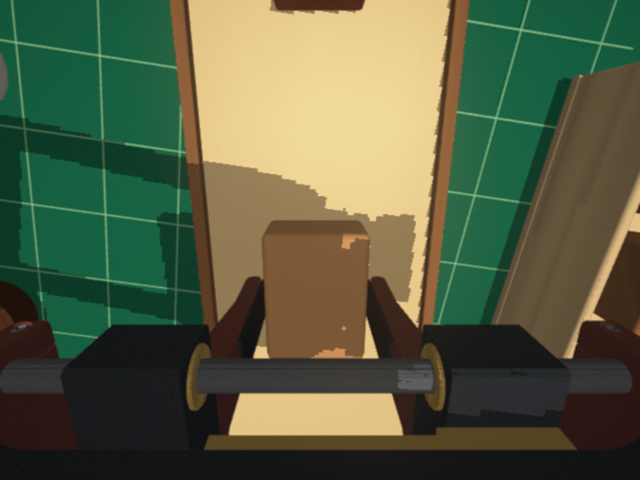

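The wrist view shows the block at (315,290), held square and centred between the tray rims. I'll lower it.

Request:
servo_tool:
  commands:
    - [0,0,0,0,0,-20,1]
    - [0,0,0,0,0,-30,1]
    - [0,0,0,0,0,-33,1]
    - [0,0,0,0,0,-34,1]
    - [0,0,0,0,0,-34,1]

```text
time: 5.3
ee_pos: [0.6691, -0.0114, 0.0378]
tool_rot: [-3.043, 1.568, -2.901]
wrist_force: [-5.1, -2.0, 11.3]
opening: 0.0535
```

Request:
servo_tool:
  commands:
    - [0,0,0,0,0,0,0]
    - [0,0,0,0,0,0,0]
    - [0,0,0,0,0,0,0]
    - [0,0,0,0,0,30,0]
    - [0,0,0,0,0,85,0]

```text
time: 5.92
ee_pos: [0.6685, -0.0103, 0.1201]
tool_rot: [2.881, 1.565, 3.023]
wrist_force: [0.0, 0.0, 0.8]
opening: 0.0874
```

```bash
python3 - <<'E'
from look import *
st();p,w=shot("wrist","w3")
P,m=top(w,(.670,-.010),.06,.033,.05);print(len(P),rect(P),np.median(P[:,2]))
P,m=top(w,(.646,.157),.045,.028,.042);print("red",len(P),len(P)>4 and rect(P))
E
```

```text
5.92 tcp [668.5 -10.3 120.1] jaw 0.142 tilt [-0.006  0.001 -1.   ]
6346 (array([669.5, -12.5]), array([54.1, 71.3]), 7.8) 0.04013977550299788
red 2101 (array([648.9, 145. ]), array([49.9, 13.8]), 8.1)
```

Request:
servo_tool:
  commands:
    - [0,0,0,-22,22,0,0]
    - [0,0,0,-60,62,0,0]
    - [0,0,0,-98,102,0,0]
    - [0,0,0,-136,141,0,0]
    - [0,0,0,-174,180,0,0]

```text
time: 6.6
ee_pos: [0.4955, 0.1707, 0.1219]
tool_rot: [0.305, 1.57, 0.446]
wrist_force: [0.1, 1.2, 0.2]
opening: 0.0874
```

Request:
servo_tool:
  commands:
    - [0,0,0,-36,37,0,0]
    - [0,0,0,-60,61,0,0]
    - [0,0,0,-67,69,0,0]
    - [0,0,0,-67,69,0,0]

```text
time: 7.1
ee_pos: [0.43, 0.2388, 0.122]
tool_rot: [-0.161, 1.57, -0.018]
wrist_force: [-0.3, 0.5, -0.2]
opening: 0.0877
```

```bash
python3 - <<'E'
from look import *
st();p,w=shot("wrist","w4")
P,m=top(w,(.4285,.2384),.045,.042,.06);print(len(P),circ(P),rect(P))
E
```

```text
7.1 tcp [430.  238.8 122. ] jaw 0.143 tilt [ 0.001 -0.    -1.   ]
3224 (array([429.9, 235.9]), 29.9) (array([429.8, 236.1]), array([59.1, 58.9]), 34.1)
```

View pics/w4.png

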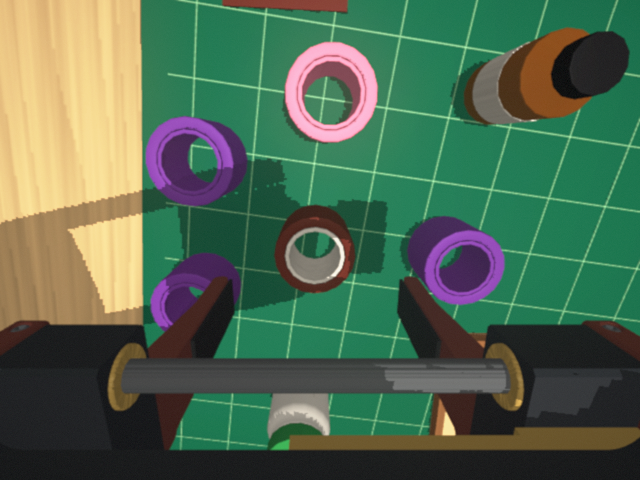

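The wrist view shows the dark red-brown roll at (315,250), midway between the open fingers at columns 220 and 405. The purple and pink rings stay clear of them. I'll grasp it now.

Request:
servo_tool:
  commands:
    - [0,0,0,-1,-1,-40,0]
    - [0,0,0,-1,-1,-72,0]
    - [0,0,0,-1,-1,-86,0]
    - [0,0,0,-1,-1,-86,0]
    - [0,0,0,-1,-1,-86,1]

```text
time: 7.78
ee_pos: [0.4297, 0.2376, 0.0367]
tool_rot: [0.214, 1.569, 0.356]
wrist_force: [0.4, 0.2, -0.1]
opening: 0.081
```

Request:
servo_tool:
  commands:
    - [0,0,0,0,0,0,1]
    - [0,0,0,0,0,0,1]
    - [0,0,0,0,0,0,1]
    - [0,0,0,0,0,30,1]
    - [0,0,0,0,0,85,1]

```text
time: 8.4
ee_pos: [0.4266, 0.2368, 0.1202]
tool_rot: [-2.921, 1.565, -2.779]
wrist_force: [1.0, 0.5, -0.2]
opening: 0.058
```

Request:
servo_tool:
  commands:
    - [0,0,0,20,-14,0,1]
    - [0,0,0,58,-41,0,1]
    - [0,0,0,96,-68,0,1]
    - [0,0,0,134,-95,0,1]
    - [0,0,0,172,-122,0,1]

```text
time: 9.02
ee_pos: [0.6013, 0.1146, 0.1208]
tool_rot: [2.913, 1.57, 3.055]
wrist_force: [0.3, 1.0, -1.4]
opening: 0.0582
```

Request:
servo_tool:
  commands:
    - [0,0,0,34,-24,0,1]
    - [0,0,0,52,-36,-15,1]
    - [0,0,0,57,-40,-40,1]
    - [0,0,0,57,-40,-60,1]
    - [0,0,0,57,-40,-60,1]

```text
time: 9.65
ee_pos: [0.6544, 0.076, 0.058]
tool_rot: [2.97, 1.564, 3.113]
wrist_force: [-0.5, -0.1, -1.0]
opening: 0.0584
```

```bash
python3 - <<'E'
from look import *
st();p,w=shot("wrist","w5");P,m=top(w,(.658,.076),.045,.06,.09);print(len(P),circ(P),np.median(P[:,2]))
E
```

```text
9.65 tcp [654.4  76.   58. ] jaw 0.142 tilt [-0.006  0.    -1.   ]
9537 (array([653.7,  84.1]), 38.9) 0.0713470604638896
```

Request:
servo_tool:
  commands:
    - [0,0,0,0,0,0,1]
    - [0,0,0,0,0,-12,1]
    - [0,0,0,0,0,-16,1]
    - [0,0,0,0,0,-18,1]
    - [0,0,0,0,0,-18,1]

```text
time: 10.32
ee_pos: [0.6576, 0.0755, 0.043]
tool_rot: [-0.169, 1.571, -0.027]
wrist_force: [0.8, 0.2, -1.2]
opening: 0.0583
```

Request:
servo_tool:
  commands:
    - [0,0,0,0,0,-1,1]
    - [0,0,0,0,0,-1,1]
    - [0,0,0,0,0,-1,0]
    - [0,0,0,0,0,-1,0]
    - [0,0,0,0,0,-1,0]

```text
time: 10.95
ee_pos: [0.6575, 0.0755, 0.0417]
tool_rot: [2.798, 1.571, 2.939]
wrist_force: [0.7, -0.1, 0.3]
opening: 0.0845
```

Request:
servo_tool:
  commands:
    - [0,0,0,0,0,10,0]
    - [0,0,0,0,0,45,0]
    - [0,0,0,0,0,80,0]
    - [0,0,0,0,0,80,0]

```text
time: 11.45
ee_pos: [0.6602, 0.0756, 0.1258]
tool_rot: [-0.128, 1.564, 0.014]
wrist_force: [0.8, 0.7, 0.6]
opening: 0.0879
```

```bash
python3 - <<'E'
from look import *
st();p,w=shot("wrist","w5");P,m=top(w,(.658,.076),.045,.047,.065);print(len(P),circ(P),rect(P),np.median(P[:,2]))
E
```

```text
11.45 tcp [660.2  75.6 125.8] jaw 0.142 tilt [ 0.007  0.    -1.   ]
3333 (array([658.2,  73.6]), 29.8) (array([658.2,  73.6]), array([58.9, 58.8]), 69.4) 0.05593149769087713
```

Request:
servo_tool:
  commands:
    - [0,0,0,-16,-20,0,0]
    - [0,0,0,-48,-61,0,0]
    - [0,0,0,-83,-106,0,0]
    - [0,0,0,-118,-151,0,0]
    - [0,0,0,-153,-196,0,0]

```text
time: 12.12
ee_pos: [0.5024, -0.1213, 0.1208]
tool_rot: [2.712, 1.569, 2.854]
wrist_force: [0.5, -0.5, -0.6]
opening: 0.0877
```

Request:
servo_tool:
  commands:
    - [0,0,0,-35,-44,0,0]
    - [0,0,0,-60,-78,0,0]
    - [0,0,0,-69,-89,0,0]
    - [0,0,0,-69,-89,-30,0]
    - [0,0,0,-69,-89,-30,0]

```text
time: 12.75
ee_pos: [0.434, -0.2079, 0.0901]
tool_rot: [2.354, 1.566, 2.495]
wrist_force: [-0.5, -0.7, -0.3]
opening: 0.0879
```

```bash
python3 - <<'E'
from look import *
st();p,w=shot("wrist","w6");P,m=top(w,(.4358,-.209),.04,.018,.04);print(len(P),circ(P),rect(P),np.median(P[:,2]))
E
```

```text
12.75 tcp [ 434.  -207.9   90.1] jaw 0.142 tilt [-0.004  0.003 -1.   ]
3377 (array([ 437.4, -213. ]), 24.0) (array([ 437.3, -212.9]), array([47.2, 47.2]), 10.0) 0.026190627846785417
```

View pics/w6.png

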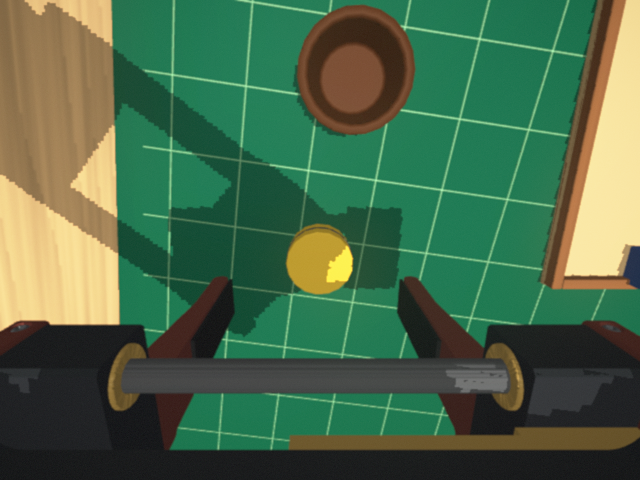

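The wrist view shows the tin at (320,258), midway between the fingers. The dish at (355,70) is clear of them.

Request:
servo_tool:
  commands:
    - [0,0,0,1,-2,-30,0]
    - [0,0,0,1,-2,-54,0]
    - [0,0,0,1,-2,-62,0]
    - [0,0,0,1,-2,-62,0]
    - [0,0,0,1,-2,-62,1]

```text
time: 13.42
ee_pos: [0.4373, -0.2117, 0.0308]
tool_rot: [-0.757, 1.569, -0.614]
wrist_force: [0.6, 0.6, -0.4]
opening: 0.081
```

Request:
servo_tool:
  commands:
    - [0,0,0,0,0,0,1]
    - [0,0,0,0,0,0,1]
    - [0,0,0,0,0,0,1]
    - [0,0,0,0,0,0,1]
    - [0,0,0,0,0,20,1]

```text
time: 14.05
ee_pos: [0.4355, -0.2108, 0.0491]
tool_rot: [2.425, 1.568, 2.567]
wrist_force: [0.1, -0.2, 0.4]
opening: 0.031
```

Request:
servo_tool:
  commands:
    - [0,0,0,0,0,45,1]
    - [0,0,0,0,0,80,1]
    - [0,0,0,0,0,85,1]
    - [0,0,0,0,0,85,1]

```text
time: 14.55
ee_pos: [0.4363, -0.2113, 0.1347]
tool_rot: [3.048, 1.571, -3.094]
wrist_force: [-1.0, 0.0, -0.1]
opening: 0.0006
```

The grasp missed: the fingers closed to 0. I'll open them and look.

Request:
servo_tool:
  commands:
    - [0,0,0,-60,-30,40,0]
    - [0,0,0,-60,-60,40,0]
    - [0,0,0,-60,-60,40,0]

```text
time: 14.92
ee_pos: [0.3758, -0.2732, 0.1743]
tool_rot: [-2.666, 1.57, -2.527]
wrist_force: [0.6, -0.2, -0.7]
opening: 0.0271
```

```bash
python3 - <<'E'
from look import *
from workcell import nets
st();p,w=shot("top","t7");print([(d["rect"],d["p"]) for d in nets.look_for(p,"tin")])
p,w=shot("wrist","w7");print([(d["rect"],d["p"]) for d in nets.look_for(p,"tin")])
E
```

```text
14.93 tcp [ 375.8 -273.2  174.3] jaw 0.139 tilt [-0. -0. -1.]
[([394.4, 262.9, 25.7, 23.1], 0.88), ([229.0, 164.8, 21.2, 24.6], 0.18)]
[]
```

View pics/t7.png

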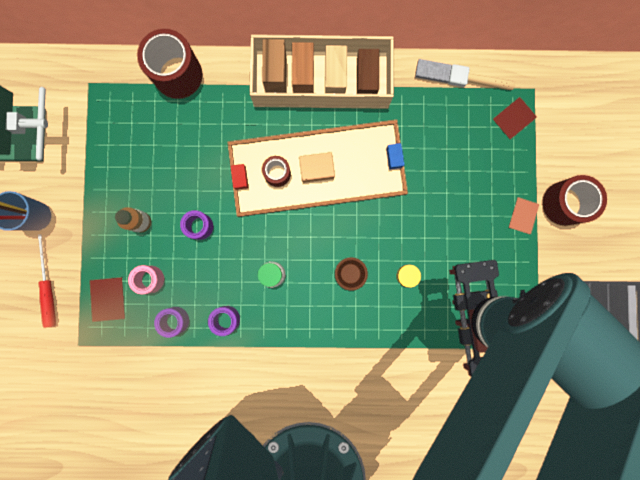

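The top view shows the tin still upright at (409,276), so I lifted before the fingers had fully closed. The block at (317,166) and the roll at (276,171) sit well in the tray. I'll go back for the tin, grip lower and wait longer.

```bash
python3 - <<'E'
from look import *
st();p,w=shot("top","t8")
for n,c,r,a,b in(("tin",(.4358,-.209),.04,.018,.04),("dish",(.4392,-.085),.055,.02,.04),("roll",(.658,.076),.045,.048,.065),("block",(.67,-.011),.055,.032,.05)):
    P,m=top(w,c,r,a,b);print(n,len(P),circ(P),rect(P),np.median(P[:,2]))
E
```

```text
15.12 tcp [ 376.1 -270.1  173.7] jaw 0.142 tilt [-0.002  0.002 -1.   ]
tin 399 (array([ 435.7, -209.9]), 24.0) (array([ 436. , -209.2]), array([46.9, 45.7]), 0.3) 0.026016843904417837
dish 412 (array([439.5, -85. ]), 35.3) (array([439.1, -84.9]), array([68. , 70.2]), 0.8) 0.028985616203197354
roll 413 (array([656. ,  76.3]), 30.0) (array([656.1,  76.5]), array([58.5, 58. ]), 47.6) 0.05616817528920196
block 852 (array([667.9, -10.1]), 43.0) (array([667.8,  -9.8]), array([54.8, 71.8]), 7.4) 0.040285774989718276
```

Request:
servo_tool:
  commands:
    - [0,0,0,30,30,-30,0]
    - [0,0,0,60,60,-70,0]
    - [0,0,0,60,60,-90,0]
    - [0,0,0,60,60,-120,0]
    - [0,0,0,60,60,-146,0]

```text
time: 15.8
ee_pos: [0.4365, -0.21, 0.0275]
tool_rot: [2.375, 1.569, 2.519]
wrist_force: [0.3, -0.3, 0.1]
opening: 0.0876
```

Request:
servo_tool:
  commands:
    - [0,0,0,0,0,0,0]
    - [0,0,0,0,0,0,1]
    - [0,0,0,0,0,0,1]
    - [0,0,0,0,0,0,1]
    - [0,0,0,0,0,0,1]

```text
time: 16.42
ee_pos: [0.4368, -0.2117, 0.0295]
tool_rot: [-0.77, 1.57, -0.628]
wrist_force: [0.6, -0.3, -1.0]
opening: 0.0512
```

Request:
servo_tool:
  commands:
    - [0,0,0,0,0,0,1]
    - [0,0,0,0,0,0,1]
    - [0,0,0,0,0,0,1]
    - [0,0,0,0,0,0,1]

```text
time: 16.92
ee_pos: [0.437, -0.212, 0.0296]
tool_rot: [-0.871, 1.569, -0.729]
wrist_force: [-1.7, 0.4, 7.3]
opening: 0.0113
```

```bash
python3 - <<'E'
from look import *
st();p,w=shot("wrist","w9");q,v=shot("side","s9")
cv2.imwrite("pics/c9.png",np.vstack([p["image"][150:480,80:560],cv2.resize(q["image"][120:260,300:470],(480,250))])[:,:,::-1])
E
```

```text
16.93 tcp [ 437.  -212.    29.6] jaw 0.142 tilt [ 0.001 -0.001 -1.   ]
```

View pics/c9.png

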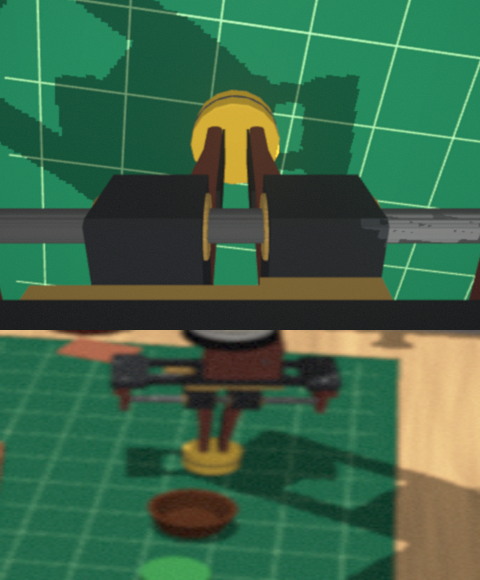

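The crop shows the fingertips resting on top of the tin at (235,130), instead of beside it. I'll measure fingertip and tin heights from depth.

```bash
python3 - <<'E'
from look import *
from workcell import env
s=env.read_state();print(s['opening'],s['wrist_force'],s['q'])
for n in("wrist","side"):
    p,w=shot(n,n+"10")
    hsv=cv2.cvtColor(p["image"],cv2.COLOR_RGB2HSV)
    near=np.hypot(w[...,0]-.4365,w[...,1]+.21)<.045
    yel=near&(hsv[...,0]>18)&(hsv[...,0]<33)&(hsv[...,1]>120)
    fin=near&((hsv[...,0]<9)|(hsv[...,0]>172))&(w[...,2]>.005)&(hsv[...,1]>70)
    for k,m in(("tin",yel),("fing",fin)):
        P=w[m]
        if len(P):print(n,k,len(P),"z pct",np.percentile(P[:,2],[1,10,50,90,99]).round(4),"xy",P[:,:2].mean(0).round(4), circ(P[P[:,2]>np.percentile(P[:,2],50)-.004]))
    P=w[fin];i=np.argsort(P[:,2])[:6];print(P[i].round(4))
E
```

```text
0.003497771294342141 [-0.62202329 -0.52656355  6.94791903] [-5.93736058e-01  4.78510131e-01  1.94957537e+00 -1.94421765e-04
  7.11964647e-01 -7.35510463e-01]
wrist tin 10687 z pct [0.0034 0.0253 0.1318 0.1355 0.1365] xy [ 0.4329 -0.1982] (array([ 427.5, -196.9]), 35.5)
wrist fing 1100 z pct [0.0308 0.0477 0.0673 0.0785 0.1129] xy [ 0.4337 -0.2024] (array([ 435.2, -197.7]), 17.8)
[[ 0.4281 -0.2039  0.0281]
 [ 0.4286 -0.2035  0.0289]
 [ 0.427  -0.2037  0.0289]
 [ 0.4275 -0.2035  0.0292]
 [ 0.4404 -0.2022  0.0293]
 [ 0.4296 -0.2031  0.0295]]
side tin 366 z pct [-0.0006  0.0062  0.0239  0.136   0.1417] xy [ 0.4378 -0.1996] (array([ 443.6, -207.9]), 38.9)
side fing 663 z pct [0.0373 0.0685 0.1628 0.1956 0.3109] xy [ 0.4271 -0.1927] (array([ 436.2, -198.1]), 42.4)
[[ 0.4411 -0.205   0.0304]
 [ 0.4344 -0.208   0.032 ]
 [ 0.4386 -0.2012  0.0336]
 [ 0.4316 -0.2013  0.0345]
 [ 0.4389 -0.2024  0.0356]
 [ 0.4319 -0.2033  0.0359]]
```

Request:
servo_tool:
  commands:
    - [0,0,0,0,0,30,1]
    - [0,0,0,0,0,72,1]
    - [0,0,0,0,0,72,0]
    - [0,0,0,0,0,72,0]
    - [0,0,0,0,0,72,0]

```text
time: 17.75
ee_pos: [0.4356, -0.2109, 0.0998]
tool_rot: [2.434, 1.568, 2.576]
wrist_force: [0.1, 0.3, -0.5]
opening: 0.0273
```

Request:
servo_tool:
  commands:
    - [0,0,0,0,0,0,0]
    - [0,0,0,0,0,0,0]
    - [0,0,0,0,0,0,0]
    - [0,0,0,0,0,0,0]
    - [0,0,0,0,0,0,0]

```text
time: 18.38
ee_pos: [0.4365, -0.2115, 0.1009]
tool_rot: [3.001, 1.571, -3.14]
wrist_force: [0.2, -0.7, -0.2]
opening: 0.0771
```

```bash
python3 - <<'E'
from look import *
st()
for n in("wrist","side"):
    p,w=shot(n,n+"11")
    hsv=cv2.cvtColor(p["image"],cv2.COLOR_RGB2HSV)
    near=np.hypot(w[...,0]-.4365,w[...,1]+.21)<.065
    fin=near&((hsv[...,0]<9)|(hsv[...,0]>172))&(w[...,2]>.035)&(hsv[...,1]>70)
    P=w[fin];i=np.argsort(P[:,2])[:300:15];print(n,len(P));print(P[i].round(4))
    P,m=top(w,(.4358,-.209),.045,.018,.034);print("tin",len(P),circ(P),np.median(P[:,2]),np.ptp(P[:,2]))
E
```

```text
18.38 tcp [ 436.5 -211.5  100.9] jaw 0.142 tilt [-0. -0. -1.]
wrist 5238
[[ 0.3933 -0.2081  0.0985]
 [ 0.3933 -0.2075  0.101 ]
 [ 0.3902 -0.2078  0.1027]
 [ 0.39   -0.2085  0.1038]
 [ 0.3953 -0.2072  0.105 ]
 [ 0.3926 -0.2077  0.1061]
 [ 0.3895 -0.2086  0.1075]
 [ 0.3936 -0.2076  0.1084]
 [ 0.3958 -0.208   0.1093]
 [ 0.3893 -0.2084  0.1103]
 [ 0.3958 -0.2081  0.1114]
 [ 0.3898 -0.208   0.1123]
 [ 0.3905 -0.2085  0.1132]
 [ 0.3894 -0.2082  0.1143]
 [ 0.3906 -0.2081  0.1153]
 [ 0.4772 -0.1958  0.1161]
 [ 0.3916 -0.2081  0.1171]
 [ 0.3959 -0.2077  0.1177]
 [ 0.3957 -0.2079  0.1186]
 [ 0.3959 -0.209   0.1194]]
tin 3137 (array([ 437.1, -213. ]), 23.9) 0.026182185627820865 0.010563793327578345
side 777
[[ 0.3926 -0.2058  0.1041]
 [ 0.4821 -0.194   0.1149]
 [ 0.3902 -0.2072  0.1223]
 [ 0.3913 -0.208   0.1321]
 [ 0.3948 -0.2164  0.1392]
 [ 0.4835 -0.1931  0.1443]
 [ 0.3887 -0.2057  0.1495]
 [ 0.3941 -0.2119  0.1552]
 [ 0.3919 -0.2057  0.1594]
 [ 0.4825 -0.1942  0.1642]
 [ 0.3843 -0.2039  0.169 ]
 [ 0.4142 -0.1923  0.219 ]
 [ 0.4471 -0.1869  0.2211]
 [ 0.4266 -0.1879  0.2226]
 [ 0.4105 -0.193   0.2236]
 [ 0.439  -0.1858  0.2249]
 [ 0.4026 -0.1944  0.226 ]
 [ 0.4131 -0.1947  0.2271]
 [ 0.4334 -0.1895  0.228 ]
 [ 0.4008 -0.1932  0.2291]]
tin 238 (array([ 435.5, -209.4]), 25.6) 0.025031585074164607 0.011437163805785338
```

View pics/wrist11.png

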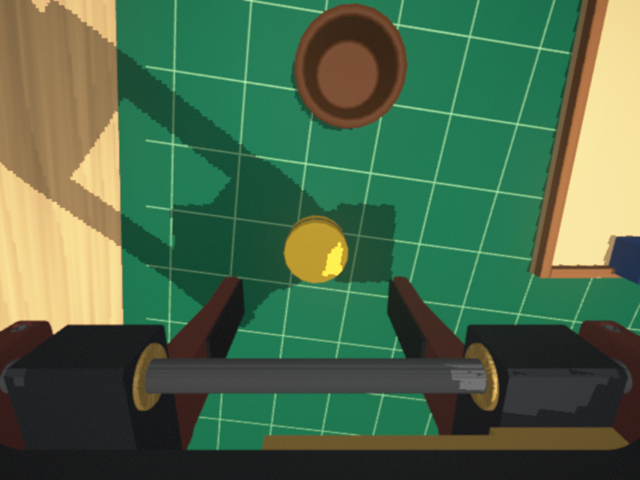

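In free air the fingertips measure only about 3 mm below the reported TCP, not 25 mm as stated. The tin is still upright and centred at (316,249). I'll grip about 20 mm lower, watching the force.

Request:
servo_tool:
  commands:
    - [0,0,0,0,0,-40,0]
    - [0,0,0,0,0,-70,0]
    - [0,0,0,0,0,-82,0]
    - [0,0,0,0,0,-88,0]
    - [0,0,0,0,0,-91,0]

```text
time: 19.1
ee_pos: [0.437, -0.2118, 0.0103]
tool_rot: [-0.795, 1.57, -0.653]
wrist_force: [0.8, -0.2, 0.1]
opening: 0.0876
```

Request:
servo_tool:
  commands:
    - [0,0,0,0,0,0,1]
    - [0,0,0,0,0,0,1]
    - [0,0,0,0,0,0,1]
    - [0,0,0,0,0,0,1]
    - [0,0,0,0,0,0,1]

```text
time: 19.73
ee_pos: [0.4366, -0.2115, 0.0101]
tool_rot: [-0.975, 1.571, -0.834]
wrist_force: [-0.1, 0.8, 1.9]
opening: 0.0469
```

Request:
servo_tool:
  commands:
    - [0,0,0,0,0,0,1]
    - [0,0,0,0,0,0,1]
    - [0,0,0,0,0,10,1]
    - [0,0,0,0,0,40,1]
    - [0,0,0,0,0,80,1]

```text
time: 20.35
ee_pos: [0.4357, -0.2109, 0.0904]
tool_rot: [2.425, 1.568, 2.567]
wrist_force: [-0.3, -0.2, -0.3]
opening: 0.0473
```

Request:
servo_tool:
  commands:
    - [0,0,0,18,16,10,1]
    - [0,0,0,54,46,10,1]
    - [0,0,0,90,77,10,1]
    - [0,0,0,126,108,10,1]
    - [0,0,0,162,139,10,1]

```text
time: 20.98
ee_pos: [0.5994, -0.0713, 0.1004]
tool_rot: [-2.674, 1.571, -2.532]
wrist_force: [0.0, -0.5, -0.2]
opening: 0.0468
```

Request:
servo_tool:
  commands:
    - [0,0,0,36,31,0,1]
    - [0,0,0,62,54,-10,1]
    - [0,0,0,70,61,-30,1]
    - [0,0,0,70,61,-37,1]
    - [0,0,0,70,61,-37,1]

```text
time: 21.6
ee_pos: [0.6663, -0.0123, 0.0617]
tool_rot: [2.982, 1.567, 3.123]
wrist_force: [0.5, -0.1, -0.4]
opening: 0.0472
```

Request:
servo_tool:
  commands:
    - [0,0,0,0,0,0,1]
    - [0,0,0,0,0,0,1]

```text
time: 21.85
ee_pos: [0.6685, -0.0122, 0.0636]
tool_rot: [-0.314, 1.57, -0.173]
wrist_force: [0.2, -0.4, -0.8]
opening: 0.0474
```

```bash
python3 - <<'E'
from look import *
st();p,w=shot("wrist","w12");P,m=top(w,(.668,-.011),.028,.076,.095);print(len(P),len(P)>4 and circ(P),np.median(P[:,2]))
P,m=top(w,(.668,-.011),.055,.033,.046);print("block",len(P),len(P)>4 and rect(P))
E
```

```text
21.85 tcp [668.5 -12.2  63.6] jaw 0.141 tilt [ 0.001 -0.    -1.   ]
7814 (array([667.9, -10.3]), 27.8) 0.07976820986604621
block 3951 (array([667.4,   2.6]), array([54.1, 40.7]), 7.7)
```

View pics/w12.png

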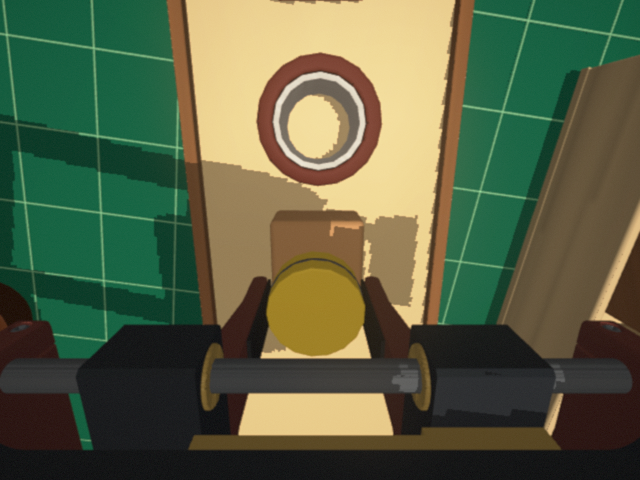

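The tin at (317,305) is held level over the block, and the roll is at (320,118) upright on the middle line. I'll lower the tin.

Request:
servo_tool:
  commands:
    - [0,0,0,0,1,-8,1]
    - [0,0,0,0,1,-12,1]
    - [0,0,0,0,1,-13,1]
    - [0,0,0,0,1,-13,1]

```text
time: 22.4
ee_pos: [0.6681, -0.0104, 0.0501]
tool_rot: [3.02, 1.57, -3.121]
wrist_force: [-0.7, -0.1, 4.0]
opening: 0.0472
```

Request:
servo_tool:
  commands:
    - [0,0,0,0,0,0,0.3]
    - [0,0,0,0,0,0,0]
    - [0,0,0,0,0,0,0]
    - [0,0,0,0,0,0,0]
    - [0,0,0,0,0,0,0]

```text
time: 23.02
ee_pos: [0.6685, -0.0105, 0.0499]
tool_rot: [3.002, 1.571, -3.139]
wrist_force: [-0.1, -0.6, 0.7]
opening: 0.0878
```

Request:
servo_tool:
  commands:
    - [0,0,0,0,0,10,0]
    - [0,0,0,0,0,40,0]
    - [0,0,0,0,0,80,0]
    - [0,0,0,0,0,100,0]
    - [0,0,0,0,0,100,0]

```text
time: 23.65
ee_pos: [0.6702, -0.0106, 0.1526]
tool_rot: [-0.264, 1.566, -0.122]
wrist_force: [0.5, -0.2, 0.3]
opening: 0.0879
```

```bash
python3 - <<'E'
from look import *
st();p,w=shot("wrist","w13");P,m=top(w,(.668,-.011),.04,.06,.075);print("tin",len(P),len(P)>4 and circ(P),np.median(P[:,2]))
P,m=top(w,(.668,-.011),.055,.033,.046);print("block",len(P),len(P)>4 and rect(P))
E
```

```text
23.65 tcp [670.2 -10.6 152.6] jaw 0.142 tilt [ 0.005 -0.001 -1.   ]
tin 2860 (array([668.4, -11.9]), 23.9) 0.06619434964370324
block 2046 (array([669.5, -12.4]), array([54.1, 71.2]), 7.9)
```

Request:
servo_tool:
  commands:
    - [0,0,0,-6,20,0,0]
    - [0,0,0,-20,65,0,0]
    - [0,0,0,-35,112,0,0]
    - [0,0,0,-50,159,0,0]
    - [0,0,0,-65,206,0,0]

```text
time: 24.32
ee_pos: [0.6011, 0.1979, 0.1484]
tool_rot: [3.047, 1.568, -3.093]
wrist_force: [1.7, 0.1, -0.2]
opening: 0.0878
```

Request:
servo_tool:
  commands:
    - [0,0,0,-15,47,0,0]
    - [0,0,0,-30,95,0,0]
    - [0,0,0,-46,145,0,0]
    - [0,0,0,-55,175,0,0]
    - [0,0,0,-55,175,0,0]

```text
time: 24.95
ee_pos: [0.5457, 0.3731, 0.1483]
tool_rot: [-3.06, 1.568, -2.914]
wrist_force: [0.6, 0.3, -0.6]
opening: 0.0879
```

Request:
servo_tool:
  commands:
    - [0,0,0,0,0,0,0]
    - [0,0,0,0,0,0,0]

```text
time: 25.2
ee_pos: [0.5485, 0.3694, 0.1495]
tool_rot: [-2.597, 1.57, -2.456]
wrist_force: [-0.1, -0.4, -0.1]
opening: 0.0879
```

```bash
python3 - <<'E'
from look import *
st();p,w=shot("wrist","w14");P,m=top(w,(.548,.373),.03,.095,.11);print("cap",len(P),len(P)>4 and circ(P),np.median(P[:,2]))
p,w=shot("top","t14")
for n,c,r,a,b in(("tin",(.668,-.011),.04,.06,.08),("dish",(.4392,-.085),.055,.02,.04),("roll",(.658,.076),.045,.048,.06),("block",(.67,-.011),.055,.032,.046)):
    P,m=top(w,c,r,a,b);print(n,len(P),circ(P),rect(P),np.median(P[:,2]))
E
```

```text
25.2 tcp [548.5 369.4 149.5] jaw 0.141 tilt [-0.001 -0.001 -1.   ]
cap 1476 (array([549.6, 370.9]), 14.5) 0.10214447436499657
tin 417 (array([666.9,  -8.7]), 23.9) (array([666.6,  -9.2]), array([47. , 45.7]), 0.8) 0.06609932060665953
dish 409 (array([439.5, -84.9]), 35.2) (array([439.1, -84.9]), array([68. , 70.4]), 0.4) 0.029181982469006645
roll 411 (array([656.4,  76.8]), 29.9) (array([656.3,  76.5]), array([59. , 57.9]), 45.7) 0.055774093338931206
block 416 (array([668.1, -10.2]), 43.1) (array([667.7,  -9.8]), array([54.8, 71.9]), 8.2) 0.040178880435856476
```

View pics/w14.png

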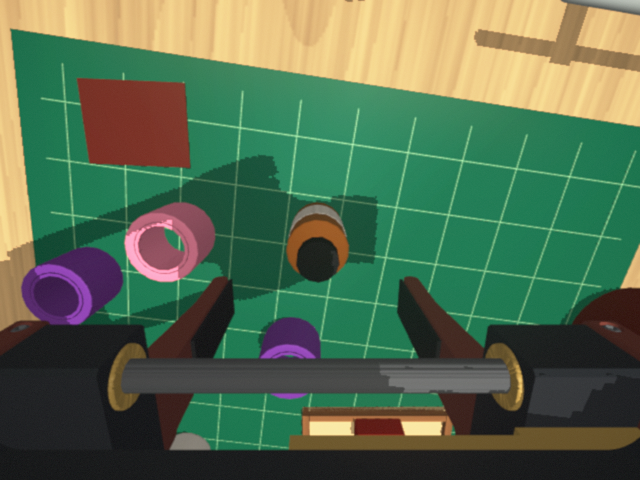

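The wrist view shows the bottle cap at (318,260), centred between the fingers. The nearest purple roll at (290,355) is clear. I'll descend so the pads meet the upper body.

Request:
servo_tool:
  commands:
    - [0,0,0,1,1,-20,0]
    - [0,0,0,1,1,-50,0]
    - [0,0,0,1,1,-80,0]
    - [0,0,0,1,1,-92,0]
    - [0,0,0,1,1,-97,0]

```text
time: 25.92
ee_pos: [0.5492, 0.3711, 0.0518]
tool_rot: [-2.816, 1.569, -2.674]
wrist_force: [-0.0, 0.5, 0.1]
opening: 0.0884
```

Request:
servo_tool:
  commands:
    - [0,0,0,0,0,0,1]
    - [0,0,0,0,0,0,1]
    - [0,0,0,0,0,0,1]
    - [0,0,0,0,0,0,1]
    - [0,0,0,0,0,0,1]

```text
time: 26.55
ee_pos: [0.5496, 0.3716, 0.0533]
tool_rot: [0.53, 1.57, 0.672]
wrist_force: [0.5, 0.6, 1.1]
opening: 0.0456
```

Request:
servo_tool:
  commands:
    - [0,0,0,0,0,0,1]
    - [0,0,0,0,0,0,1]
    - [0,0,0,0,0,15,1]
    - [0,0,0,0,0,55,1]
    - [0,0,0,0,0,100,1]

```text
time: 27.18
ee_pos: [0.5488, 0.3711, 0.1536]
tool_rot: [-2.795, 1.569, -2.653]
wrist_force: [0.2, 0.4, -0.9]
opening: 0.0458
```

Request:
servo_tool:
  commands:
    - [0,0,0,6,-22,10,1]
    - [0,0,0,18,-65,10,1]
    - [0,0,0,31,-110,10,1]
    - [0,0,0,44,-155,10,1]
    - [0,0,0,57,-200,10,1]

```text
time: 27.8
ee_pos: [0.6058, 0.1686, 0.1617]
tool_rot: [-2.9, 1.568, -2.758]
wrist_force: [0.9, -0.2, -1.9]
opening: 0.0457
```

Request:
servo_tool:
  commands:
    - [0,0,0,12,-43,0,1]
    - [0,0,0,25,-88,0,1]
    - [0,0,0,38,-133,0,1]
    - [0,0,0,51,-178,0,1]
    - [0,0,0,62,-218,0,1]

```text
time: 28.42
ee_pos: [0.6674, -0.0495, 0.1616]
tool_rot: [3.066, 1.568, -3.077]
wrist_force: [0.2, 0.1, -2.6]
opening: 0.0459
```

Request:
servo_tool:
  commands:
    - [0,0,0,10,-35,0,1]
    - [0,0,0,14,-50,0,1]
    - [0,0,0,14,-50,0,1]
    - [0,0,0,14,-50,-20,1]
    - [0,0,0,14,-50,-50,1]

```text
time: 29.05
ee_pos: [0.6827, -0.0948, 0.1133]
tool_rot: [0.014, 1.569, 0.157]
wrist_force: [-0.2, -0.3, -0.8]
opening: 0.0455
```

Request:
servo_tool:
  commands:
    - [0,0,0,0,0,-20,1]
    - [0,0,0,0,0,-30,1]
    - [0,0,0,0,0,-30,1]
    - [0,0,0,0,0,-30,1]

```text
time: 29.55
ee_pos: [0.6833, -0.0965, 0.0839]
tool_rot: [-0.392, 1.569, -0.249]
wrist_force: [0.4, -0.2, -1.9]
opening: 0.0453
```

```bash
python3 - <<'E'
from look import *
st();p,w=shot("wrist","w15");p,w=shot("side","s15")
E
```

```text
29.55 tcp [683.3 -96.5  83.9] jaw 0.142 tilt [ 0.002 -0.    -1.   ]
```

View pics/w15.png

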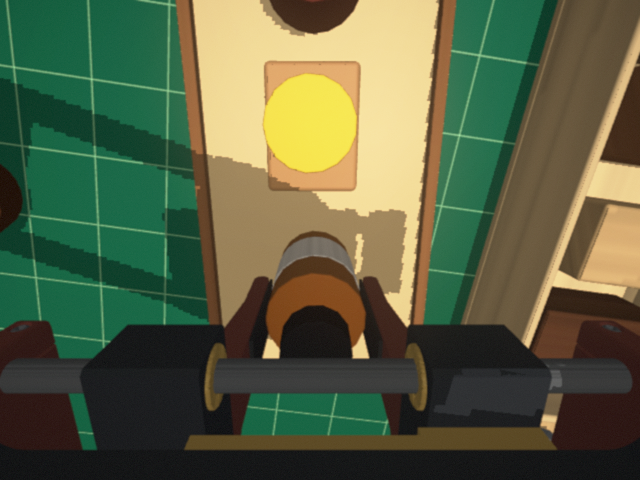

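The tin (310,122) sits on the block, and the bottle (315,290) is upright over the middle line. I'll lower it.

Request:
servo_tool:
  commands:
    - [0,0,0,0,0,-12,1]
    - [0,0,0,0,0,-20,1]
    - [0,0,0,0,0,-23,1]
    - [0,0,0,0,0,-25,1]
    - [0,0,0,0,0,-25,1]

```text
time: 30.28
ee_pos: [0.6816, -0.0964, 0.0593]
tool_rot: [2.937, 1.569, 3.079]
wrist_force: [-5.5, 0.4, 10.4]
opening: 0.0457
```

Request:
servo_tool:
  commands:
    - [0,0,0,0,0,0,0.4]
    - [0,0,0,0,0,0,0]
    - [0,0,0,0,0,0,0]
    - [0,0,0,0,0,0,0]
    - [0,0,0,0,0,0,0]

```text
time: 30.9
ee_pos: [0.6825, -0.0965, 0.0578]
tool_rot: [2.968, 1.571, 3.11]
wrist_force: [-0.2, 0.2, 0.1]
opening: 0.087
```

Request:
servo_tool:
  commands:
    - [0,0,0,0,0,15,0]
    - [0,0,0,0,0,50,0]
    - [0,0,0,0,0,90,0]
    - [0,0,0,0,0,130,0]
    - [0,0,0,0,0,130,0]

```text
time: 31.52
ee_pos: [0.6854, -0.0971, 0.1934]
tool_rot: [-0.383, 1.562, -0.241]
wrist_force: [0.4, -0.1, 0.3]
opening: 0.0878
```

Request:
servo_tool:
  commands:
    - [0,0,0,-60,-40,30,0]
    - [0,0,0,-110,-80,30,0]
    - [0,0,0,-160,-120,30,0]
    - [0,0,0,-180,-150,30,0]
    - [0,0,0,-180,-150,30,0]

```text
time: 32.15
ee_pos: [0.4999, -0.2485, 0.2177]
tool_rot: [3.092, 1.569, -3.054]
wrist_force: [0.2, 0.2, 0.4]
opening: 0.0879
```

```bash
python3 - <<'E'
from look import *
st();p,w=shot("top","t16");T=np.array([.6703,-.0109]);y=np.array([-.143,.9897]);x=np.array([.9897,.143])
for n,c,r,a,b in(("tin",(.668,-.011),.04,.06,.08),("bottlecap",(.6833,-.0965),.03,.1,.12),("dish",(.4392,-.085),.055,.02,.04),("roll",(.658,.076),.045,.048,.06),("block",(.67,-.011),.055,.032,.046)):
    P,m=top(w,c,r,a,b);k=rect(P)[0]/1000-T;print(n,len(P),"tray x,y mm",round(k@x*1000,1),round(k@y*1000,1),"z",np.median(P[:,2]).round(4),rect(P))
cv2.imwrite("pics/c16.png",cv2.resize(p["image"][90:310,80:500],(800,419))[:,:,::-1])
E
```

```text
32.15 tcp [ 499.9 -248.5  217.7] jaw 0.138 tilt [-0.002 -0.    -1.   ]
tin 414 tray x,y mm -3.5 2.2 z 0.0661 (array([666.5,  -9.2]), array([46.6, 45.7]), 0.5)
bottlecap 171 tray x,y mm -2.1 -83.0 z 0.108 (array([680.1, -93.3]), array([29.3, 25.9]), 0.6)
dish 416 tray x,y mm -239.3 -40.3 z 0.029 (array([439.2, -85. ]), array([67.9, 70.3]), 0.3)
roll 404 tray x,y mm -1.5 88.1 z 0.056 (array([656.2,  76.1]), array([59.2, 58.3]), 45.8)
block 418 tray x,y mm -2.4 1.6 z 0.0398 (array([667.7,  -9.7]), array([54.7, 71.7]), 8.4)
```

View pics/c16.png

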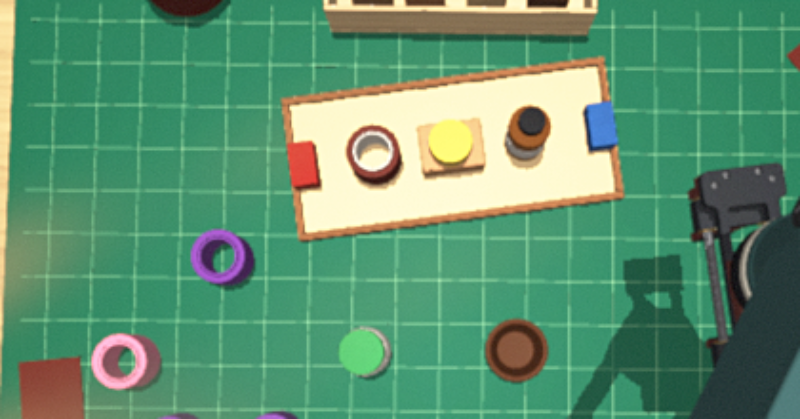

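In the crop, the roll (373,153), the tin on the block (450,145) and the bottle (528,135) are in line between the red and blue markers. The dish (517,350) has not moved and the arm is clear.

```bash
python3 -c "
from workcell import env
print(env.hand_in())"
```

```text
the job is handed in; nothing more can be done
None
```

The sanding kit is laid out in the tray and the job is handed in. The cork block, roll and tin went in first and the bottle last, and the last reading before handing in was at about 32 s. No verdict came back, so the result below rests on my own camera checks.

The last top-camera check, measured in the tray frame:

| Thing | Position | Limit |
|---|---|---|
| Block | about 3 mm from the tray centre, long side aligned to within about 0.5° | 15 mm, 0.2 rad |
| Roll | 1.5 mm off the middle line, about 82 mm from the red marker | 15 mm, 62–98 mm |
| Tin | about 1.5 mm from the block's centre, top at the right height | 12 mm |
| Bottle | about 2 mm off the middle line, about 87 mm from the blue marker, cap at the right height | 15 mm, 62–98 mm |

The dish had moved less than 1 mm, and the arm was clear of everything.

- **Failed grasps:** The first two tries at the tin missed. The fingertips turned out to be about 3 mm ahead of the reported tool point, not 25 mm as stated, so the fingers closed on top of the tin. It stayed upright where it was, and gripping about 20 mm lower worked for both the tin and the bottle.
- **Disagreement:** The wrist and top cameras differed by 2–4 mm, well within the tolerances.

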